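# Stand the honing stone in its sharpening stand

### The arm

A 7-joint arm with a two-finger parallel gripper is mounted at the origin on the work surface. World frame = base frame: x ahead of the robot, y to its left, z up, the work surface at z = 0. Lengths are in m, angles in rad, forces in N, time in s.
With the tool pointing down it reaches from about 0.425 to 0.925 m from the base axis. Payload 6.8 kg.
Tool frame: the origin (TCP) lies at the very end of the fingers, on their centre line; the grasp point (between the pads) lies 19 mm behind it; z points along the fingers, y is the line along which they close (so a half turn about z gives the same grasp; the last joint's range is limited). The gripper opens to 85 mm and grips with 20 to 120 N. Pads are 22 mm wide; open, the fingers measure 114 mm over their backs; the gripper's body (76 mm by 85 mm) begins 54 mm behind the grasp point. The pads swing forward as they close: fully open they stand 13 mm farther back than shut.
Start: joints at [1.173, 0.477, 0.022, 1.555, -0.011, 1.109, -0.083], TCP at [0.193, -0.647, 0.231] pointing down, gripper open.
Joint ranges: [-2.96, 2.96], [-0.34, 2.1], [-1.41, 1.46], [0.24, 2.44], [-1.37, 4.51], [0.17, 1.92], [-2.96, 2.96]. Speed limits (rad/s): [2.39, 2.39, 3.14, 3.14, 3.14, 3.14, 3.14].

### API

Orientations are given as a rotation vector (axis times angle).
In Python, from bench import r gives the robot as it stands. The module is installed in compiled form; this text tells all that it offers.
- The arm moves only by the tool servo_tool, never from a script. Its argument "commands" is a list of rows, each a list of 7 numbers: the turn, a rotation vector about the world's x, y, z in degrees, then the shift along the world's x, y, z in mm, then the closure, from 0 (fully open) to 1 (shut). A call has 1 to 5 rows; each row is the pose to reach, as a shift and turn from the pose commanded when the call began; what a row does not reach only later rows make up. A row lasts 1/12 s, in which the tool goes at most 41.7 mm and 7.16 degrees, less where a joint would pass 70% of its speed; a pose out of reach is approached as far as the arm can. A call with a gripper value outside its range is refused whole. The fingers move at their own pace and stop on an object; "force" is the grip in N (left out, the last holds). Time passes only in rows, so rows that repeat a pose let the fingers close. It gives the time, the measured TCP pose, the force, the opening and the grip force at its end, in the units of the state.
- r.get_obs(): the state, without advancing time (a new reading comes with each control period).
- r.grab_frame(name): name is "side" or "top"; returns (picture, depth): 384x512x3 uint8, blue, green, red; 384x512 float32, m along the optical axis (not along the pixel's ray), 0 where there is no reading.
- r.camera_info(name): a dict with "vertical_fov" (degrees; the focal length in pixels is half the picture's height over the tangent of half this angle, whatever the lens; pixels are square), "cx", "cy" (the principal point, pixels), "cam_to_world" (4x4, takes a point from camera to world coordinates). Camera axes: x right, y up, looking along -z (the intrinsics and any distortion apply to the point x, -y, -z); pixel columns grow to the right and rows downward; lengths in m; the calibration is good to about 2 mm. A picture is of the moment at which its call begins. camera_info takes no time and is no camera call.
- r.hand_in(): hands the job in; it is judged then, once.
The state is a dict: "clock": time; "joints": joint angles; "qvel": joint speeds; "tau": joint torques, N m; "tcp_pos": TCP position; "orientation": TCP orientation; "contact_force": force on the tool from outside, world axes, zero at the start; "moment": the same for the moment, N m; "grip_width": finger opening in m; "gripper_force": force on a finger pad.
Only numpy, scipy, OpenCV 4.12 (cv2) and the standard library are available. Lean on these libraries where they do the work, as an engineer would, in place of code of your own. Each camera call takes 0.05 s, during which the arm holds its last target. There are 200 camera calls.

### The job

Get the honing station ready: lift the dust lid off the stone stand and set it down flat on the open bench, knob up, then take the longer of the two honing stones from the sloping rest and stand it upright in the stand's slot, all the way down. Set both down without dropping them, and leave the shorter stone, the puck, the bottle and the brush where they are.

Things in the scene. Friction and masses are not known exactly. Their poses are not given: they have to be found in the camera images.
- stand: Fixed steel block, 100 (x) x 110 (y) x 60 mm high, on a dark 128 x 138 x 8 mm foot plate. Origin: centre of its underside on the bench, z up. In the middle of its top is the slot, open upward, 26 mm along the stand's x by 49 mm along its y, 40 mm deep; its top 5 mm flare out at 45 degrees to a 36 x 59 mm mouth; at the start the lid hides it.
- slot_floor (a point): Centre of the floor of the slot, 20 mm above the bench and 40 mm below the stand's top; axes as the stand's.
- lid: Loose aluminium lid, 0.15 to 0.31 kg, 114 (x) x 124 (y) x 14 mm high: a 4 mm plate with a 10 mm deep, 4 mm thick skirt that hangs loosely over the stand's top (about 3 mm play). Origin: centre of the skirt's lower edge, z up through the knob. It starts on the stand with its origin 50 mm above the bench. The bench to the right (-y) of the stand, on the robot's side of the brush, is free.
- lid_knob (a point): Middle of the lid's black round knob, 32 mm across and 26 mm tall (14 mm of thinner stem below it), 41 mm above the lid's origin, on its axis. Knob's underside is 14 mm above the lid's plate.
- rest: Fixed aluminium rest, 120 (x) x 200 (y) mm foot plate, origin at the centre of its underside, z up. Two bays, 55 mm to its +y and -y, each a 30 mm wide, 100 mm long back strip leaning 29 degrees from vertical, top towards the rest's -x (robot side), with a foot ledge and cheeks 16 mm up the stone. Each bay holds a loose stone leaning on its strip; which stone is where varies.
- long_stone: The longer honing stone, a grey bar 160 mm long (its z), 45 mm wide (its y), 22 mm thick (its x), 0.25 to 0.47 kg. Origin: centre of its lower end face; z runs along its length to the upper end. It starts leaning 29 degrees from vertical; its upper 60 mm stand clear of the strip. Either end may go down into the slot, either way round.
- long_stone_mid (a point): Middle of the longer stone, 80 mm from either end.
- short_stone: The shorter honing stone, same section and grey, 100 mm long; origin and axes likewise. Leave it in its bay.
- puck: Black rubber puck, 76 mm across, 25 mm high, flat on the bench beyond the stand; origin at the centre of its underside.
- oil_bottle: Closed white bottle, 60 mm across, 150 mm tall, standing on the bench; origin at the centre of its underside.
- brush: Wooden bench brush 170 mm long (its y), 28 mm wide, 24 mm high, lying on the bench to the right (-y) of the stand; origin at the centre of its underside.
Things that resemble listed ones, but are neither listed nor needed, are in the scene too. What is shaped like the long_stone but orange or yellow is not meant.

How it is judged:
By the outcome, as a careful person would: the job done as asked, in the order asked, and still so for the second after the job is handed in, with the robot touching nothing.
It also fails if it takes over 72 s, if anything falls off the work surface, if the arm or the gripper's body presses on something with over 40 N, if the wrist force passes 120 N, or if a joint passes its speed limit or range.

## Working session

There is one attempt and no reset: what is moved stays moved. The work goes in short steps, Python scripts to look and compute and a tool call to move; the robot and the scene stay as the last step left them, time stands still between calls to the robot, and variables do not carry over. Pictures are saved under pics/ and viewed, at most 10 in all, crops included, and the job is handed in when it is done.

Besides the shell and the picture viewer there is one more tool, called by a JSON object that holds its "api" and its "payload", one argument or row to a line. servo_tool: Moves the arm, as the interface text tells. Its arguments: {"type":"object","properties":{"commands":{"type":"array"},"force":{"type":"number"}},"required":["commands"]}

```bash
mkdir -p pics
cat > h.py <<'E'
from bench import r
import numpy as np, cv2
def cloud(name):
    im,d=r.grab_frame(name); c=r.camera_info(name)
    f=192/np.tan(np.radians(c["vertical_fov"])/2)
    v,u=np.mgrid[:384,:512].astype(float)
    k=c.get("distortion",None)
    x=(u-c["cx"])/f*d; y=(v-c["cy"])/f*d
    P=np.stack([x,-y,-d,np.ones_like(d)],-1)@np.array(c["cam_to_world"]).T
    P=P[...,:3]; P[d<=0]=np.nan
    return im,d,P
E
python3 - <<'E'
from h import *
np.set_printoptions(precision=4,suppress=True)
for n in("side","top"):
    print(r.camera_info(n))
    im,d,P=cloud(n); cv2.imwrite(f"pics/{n}0.png",im); np.save(f"{n}0.npy",P); np.save(f"{n}0im.npy",im)
print(r.get_obs())
E
```

```text
{'vertical_fov': 50.4705652931933, 'cx': 259.649570612562, 'cy': 193.77474532557756, 'cam_to_world': array([[ 0.9749,  0.1108, -0.1929,  0.4335],
       [-0.222 ,  0.5397, -0.812 , -0.9477],
       [ 0.0141,  0.8345,  0.5508,  0.8004],
       [ 0.    ,  0.    ,  0.    ,  1.    ]])}
{'vertical_fov': 43.87415915653921, 'cx': 253.48594302424644, 'cy': 193.41623803749476, 'cam_to_world': array([[-0.0095,  0.9883, -0.1521,  0.4758],
       [-0.9996, -0.0055,  0.0269,  0.0807],
       [ 0.0258,  0.1523,  0.988 ,  1.3003],
       [ 0.    ,  0.    ,  0.    ,  1.    ]])}
{'clock': 0.1, 'joints': array([ 1.1729,  0.4777,  0.0223,  1.5563, -0.0115,  1.1093, -0.0831]), 'qvel': array([-0.0018, -0.0015,  0.0011, -0.0039, -0.0006, -0.0005, -0.0018]), 'tau': array([  0.0042, -59.7765,   1.6138, -28.1955,   0.0129,   0.005 ,
         0.    ]), 'tcp_pos': array([ 0.1927, -0.6464,  0.2304]), 'orientation': array([-3.1071, -0.4534,  0.0005]), 'contact_force': array([-0.4067,  0.1531,  0.1022]), 'moment': array([-0.0068,  0.0354, -0.0036]), 'gripper_force': 0.0, 'grip_width': 0.08558833892979745}
```

View pics/side0.png

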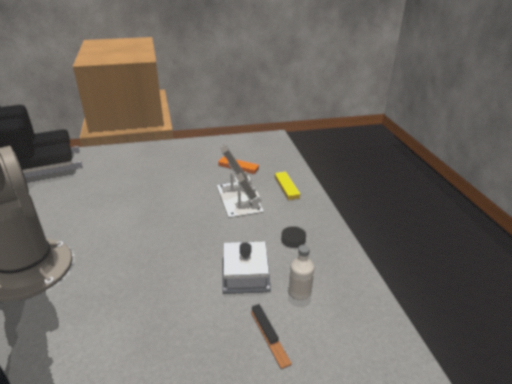

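View pics/top0.png

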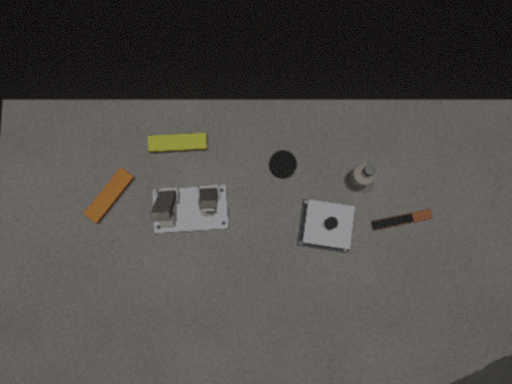

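Side: lid with knob at (246,250) on the stand, rest at (240,190), bottle at (301,275), brush at (270,335). Top: lid knob at (331,223), rest at (190,208). The stone candidates are grey at (163,208), grey at (208,198), orange at (110,195) and yellow at (177,142). The grey one at (163,208) looks like the longer grey bar; I'll confirm it in a crop and with depth.

Run:
```python
from h import *
np.set_printoptions(precision=4,suppress=True)
T=np.load("top0.npy");S=np.load("side0.npy");im=np.load("top0im.npy");ims=np.load("side0im.npy")
a=cv2.resize(im[170:245,140:240],None,fx=5,fy=5,interpolation=2); b=cv2.resize(ims[135:225,200:280],None,fx=3.75,fy=4.1667,interpolation=2)
cv2.imwrite("pics/crop1.png",np.hstack([a,b]))
def rect(n,P,m):
    q=P[m]; (c,s,ang)=cv2.minAreaRect((q[:,:2]*1000).astype(np.float32)); print(n,len(q),"c",np.array(c),"s",np.array(s),"ang",ang,"z",np.median(q[:,2]),q[:,2].min(),q[:,2].max(),"mean",q.mean(0))
v,u=np.mgrid[:384,:512]
for nm,P,box in(("top",T,(290,365,190,260)),("side",S,(215,280,230,295))):
    reg=(u>box[0])&(u<box[1])&(v>box[2])&(v<box[3])
    rect(nm+" lidplate",P,reg&(abs(P[...,2]-.064)<.005)); rect(nm+" knob",P,reg&(P[...,2]>.09))
    rect(nm+" foot",P,reg&(P[...,2]>.004)&(P[...,2]<.012))
reg=(u>140)&(u<240)&(v>170)&(v<245)
for n,a,b in(("L",140,185),("R",190,230)):
    for z0 in np.arange(.03,.2,.015):
        m=reg&(u>a)&(u<b)&(abs(T[...,2]-z0)<.0075)
        if m.sum()>3: q=T[m];print(n,z0,m.sum(),q.mean(0),q[:,:2].min(0),q[:,:2].max(0))
rect("restplate",T,reg&(T[...,2]>.003)&(T[...,2]<.014))
for n,bx in(("bottle",(345,385,155,195)),("brush",(368,436,205,232)),("puck",(265,300,148,180))):
    rect(n,T,(u>bx[0])&(u<bx[1])&(v>bx[2])&(v<bx[3])&(T[...,2]>.012))
```

```text
top lidplate 1836 c [ 584.69   -148.6011] s [125.2164 113.8876] ang 80.89105987548828 z 0.0639895000690659 0.059020587646483325 0.06896568094455646 mean [ 0.5842 -0.1476  0.0639]
top knob 130 c [ 584.5797 -147.6567] s [30.7801 28.4468] ang 87.14268493652344 z 0.10346400466429817 0.09060809253777102 0.1096213037265461 mean [ 0.5844 -0.1474  0.1033]
top foot 496 c [ 587.8857 -157.1559] s [203.9474 186.6504] ang 89.47296905517578 z 0.006706251976459354 0.004008288121042591 0.011942918697444238 mean [ 0.5717 -0.1262  0.007 ]
side lidplate 1245 c [ 586.1701 -150.535 ] s [127.8838 112.4839] ang 81.19649505615234 z 0.06368450971774975 0.05901418086347476 0.06846185224286905 mean [ 0.5839 -0.1598  0.0637]
side knob 118 c [ 585.059  -152.0268] s [30.2727 32.1386] ang 4.244629383087158 z 0.10245559743337301 0.09052566620775993 0.1069334135867619 mean [ 0.5842 -0.1545  0.1012]
side foot 423 c [ 604.1592 -105.0114] s [255.6375 152.9795] ang 73.00696563720703 z 0.007912994229517634 0.004003403841020492 0.01195903713095925 mean [ 0.5743 -0.1925  0.0078]
L 0.03 14 [0.6537 0.2563 0.0315] [0.6164 0.2
[... 1184 characters left out ...]
] [0.6403 0.1839]
restplate 2409 c [638.5089 220.3576] s [269.8556 201.2417] ang 89.7160873413086 z 0.007213731691079861 0.00300001953689355 0.013996558782354507 mean [0.6256 0.2114 0.0073]
bottle 602 c [ 709.5344 -236.6322] s [59.6137 54.1826] ang 41.348514556884766 z 0.1007973429754202 0.01236665081341104 0.1551907984625227 mean [ 0.7047 -0.2298  0.0973]
brush 351 c [ 598.8762 -356.8725] s [ 25.0078 162.3732] ang 10.185482025146484 z 0.02354384486996719 0.01237526808430034 0.033467210564244176 mean [ 0.5948 -0.3321  0.023 ]
puck 607 c [755.001  -33.9648] s [75.0481 73.4819] ang 34.664493560791016 z 0.024955591665104748 0.013113001366197974 0.03288496620224035 mean [ 0.7543 -0.0343  0.025 ]
```

View pics/crop1.png

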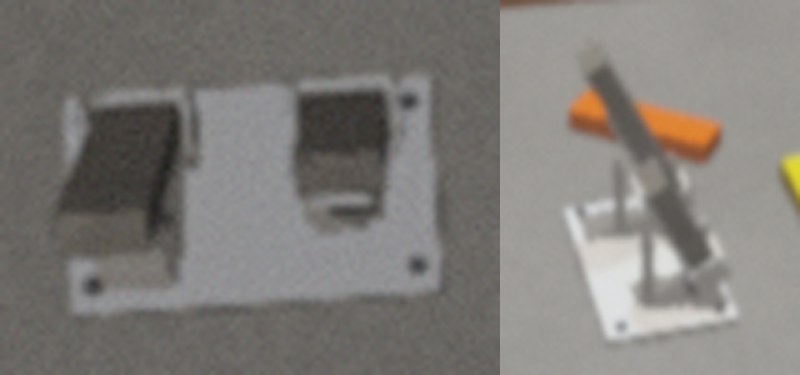

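The crop settles it: the long stone is the left grey bar (+y bay, top end at z≈0.18). The right grey one only reaches 0.12, and the orange and yellow bars are decoys. Next I move above the lid.

{"api": "servo_tool", "payload": {
  "commands": [
    [0,0,-2,25,31,0,0],
    [0,0,-4,50,62,0,0],
    [0,0,-6,75,94,0,0],
    [0,0,-8,100,125,0,0],
    [0,0,-10,125,157,0,0]
  ],
  "force": 60
}}

```text
clock: 0.52
tcp_pos: [0.3185, -0.4881, 0.2309]
orientation: [-3.136, -0.178, 0.001]
contact_force: [0.7, 0.1, 0.9]
grip_width: 0.0855
gripper_force: 0.0
```

{"api": "servo_tool", "payload": {
  "commands": [
    [0,0,-2,25,31,0,0],
    [0,0,-4,50,62,0,0],
    [0,0,-6,75,94,0,0],
    [0,0,-7,100,125,0,0],
    [0,0,-7,125,157,0,0]
  ]
}}

```text
clock: 0.93
tcp_pos: [0.4435, -0.3312, 0.2311]
orientation: [3.142, -0.013, -0.001]
contact_force: [0.8, -0.8, -0.3]
grip_width: 0.085
gripper_force: 0.0
```

{"api": "servo_tool", "payload": {
  "commands": [
    [0,0,0,25,31,0,0],
    [0,0,0,50,62,0,0],
    [0,0,0,75,94,-10,0],
    [0,0,0,100,125,-20,0],
    [0,0,0,125,157,-30,0]
  ]
}}

```text
clock: 1.35
tcp_pos: [0.5686, -0.1744, 0.2009]
orientation: [3.141, -0.011, -0.0]
contact_force: [0.3, -0.7, 0.1]
grip_width: 0.0854
gripper_force: 0.0
```

{"api": "servo_tool", "payload": {
  "commands": [
    [0,0,0,16.5,25,0,0],
    [0,0,0,16.5,25,-35,0],
    [0,0,0,16.5,25,-70,0],
    [0,0,0,16.5,25,-105,0],
    [0,0,0,16.5,25,-129,0]
  ]
}}

```text
clock: 1.77
tcp_pos: [0.5825, -0.1504, 0.069]
orientation: [-3.141, 0.01, 0.006]
contact_force: [-0.1, 0.0, 0.5]
grip_width: 0.0855
gripper_force: 0.0
```

{"api": "servo_tool", "payload": {
  "commands": [
    [0,0,0,0,0,0,1],
    [0,0,0,0,0,0,1],
    [0,0,0,0,0,0,1],
    [0,0,0,0,0,0,1],
    [0,0,0,0,0,0,1]
  ]
}}

```text
clock: 2.18
tcp_pos: [0.5861, -0.1511, 0.0749]
orientation: [3.141, -0.011, 0.007]
contact_force: [-0.2, 1.2, 2.1]
grip_width: 0.0305
gripper_force: 59.2
```

{"api": "servo_tool", "payload": {
  "commands": [
    [0,0,0,0,0,0,1],
    [0,0,0,0,0,0,1],
    [0,0,0,0,0,0,1],
    [0,0,0,0,0,0,1],
    [0,0,0,0,0,0,1]
  ]
}}

```text
clock: 2.6
tcp_pos: [0.5861, -0.1511, 0.0748]
orientation: [3.141, -0.011, 0.007]
contact_force: [-0.8, 0.7, 7.0]
grip_width: 0.0305
gripper_force: 59.4
```

{"api": "servo_tool", "payload": {
  "commands": [
    [0,0,0,0,0,5,1],
    [0,0,0,0,0,12,1],
    [0,0,0,0,0,24,1],
    [0,0,0,0,0,40,1],
    [0,0,0,0,0,60,1]
  ]
}}

```text
clock: 3.02
tcp_pos: [0.5835, -0.151, 0.1331]
orientation: [-3.141, 0.011, 0.003]
contact_force: [0.5, 0.3, -2.4]
grip_width: 0.0303
gripper_force: 59.4
```

Run:
```python
from h import *
im,d,P=cloud("side"); cv2.imwrite("pics/side1.png",cv2.resize(im[180:330,170:370],None,fx=4,fy=4))
o=r.get_obs();print(o["contact_force"],o["moment"],o["tcp_pos"])
```

```text
[ 1.6754256  -0.78745353  1.53527358] [-0.02739849 -0.085342    0.04025586] [ 0.586329   -0.15153489  0.13784404]
```

View pics/side1.png

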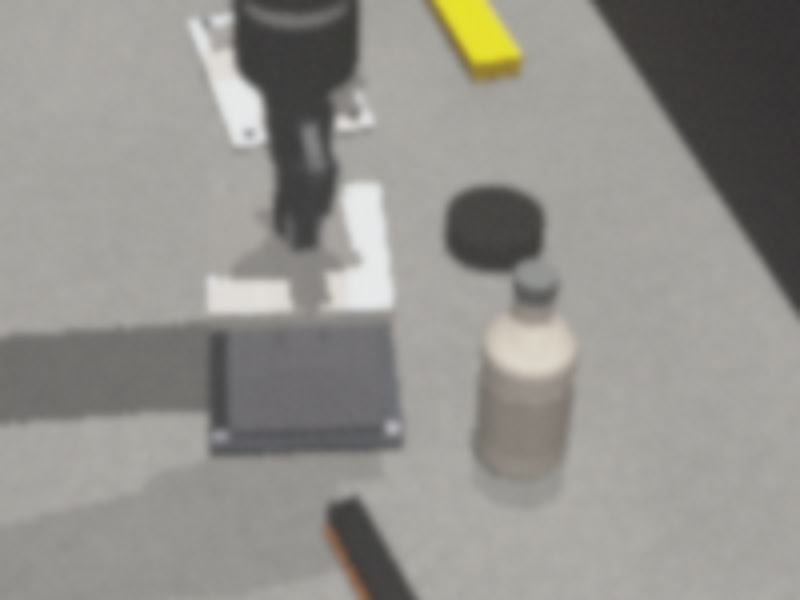

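Lid is lifted level (lid around (300,250), bare stand below it around (305,385)). Carrying it to the open bench.

{"api": "servo_tool", "payload": {
  "commands": [
    [0,0,0,-10,-15,0,1],
    [0,0,0,-26,-38,0,1],
    [0,0,0,-44,-64,0,1],
    [0,0,0,-62,-90,0,1],
    [0,0,0,-80,-116,0,1]
  ]
}}

```text
clock: 3.48
tcp_pos: [0.5035, -0.2681, 0.1332]
orientation: [3.141, -0.01, 0.001]
contact_force: [0.7, -0.4, -1.4]
grip_width: 0.0303
gripper_force: 59.5
```

{"api": "servo_tool", "payload": {
  "commands": [
    [0,0,0,-16,-22,-10,1],
    [0,0,0,-30,-42,-25,1],
    [0,0,0,-40,-56,-42,1],
    [0,0,0,-45,-63,-60,1],
    [0,0,0,-45,-63,-75,1]
  ]
}}

```text
clock: 3.9
tcp_pos: [0.457, -0.3331, 0.0571]
orientation: [3.14, -0.018, -0.001]
contact_force: [-0.3, -0.1, -1.2]
grip_width: 0.0302
gripper_force: 59.5
```

{"api": "servo_tool", "payload": {
  "commands": [
    [0,0,0,0,0,-8,1],
    [0,0,0,0,0,-15,1],
    [0,0,0,0,0,-20,1],
    [0,0,0,0,0,-24,1],
    [0,0,0,0,0,-24,1]
  ]
}}

```text
clock: 4.32
tcp_pos: [0.4596, -0.3295, 0.0332]
orientation: [-3.141, 0.009, 0.0]
contact_force: [-0.3, 0.1, -2.6]
grip_width: 0.0305
gripper_force: 59.5
```

{"api": "servo_tool", "payload": {
  "commands": [
    [0,0,0,0,0,-2,1],
    [0,0,0,0,0,-4,1],
    [0,0,0,0,0,-5,1],
    [0,0,0,0,0,-6,1],
    [0,0,0,0,0,-6,1]
  ]
}}

```text
clock: 4.73
tcp_pos: [0.4593, -0.33, 0.0273]
orientation: [3.142, -0.011, 0.0]
contact_force: [-0.2, 0.6, -1.7]
grip_width: 0.0302
gripper_force: 59.5
```

{"api": "servo_tool", "payload": {
  "commands": [
    [0,0,0,0,0,-1,1],
    [0,0,0,0,0,-1.5,1],
    [0,0,0,0,0,-2,1],
    [0,0,0,0,0,-2,1]
  ]
}}

```text
clock: 5.07
tcp_pos: [0.4593, -0.33, 0.0253]
orientation: [-3.142, 0.011, 0.0]
contact_force: [-0.0, -0.5, -2.1]
grip_width: 0.0304
gripper_force: 59.5
```

{"api": "servo_tool", "payload": {
  "commands": [
    [0,0,0,0,0,-0.5,1],
    [0,0,0,0,0,-1,1],
    [0,0,0,0,0,-1,1]
  ]
}}

```text
clock: 5.32
tcp_pos: [0.4593, -0.33, 0.0249]
orientation: [3.141, -0.011, -0.0]
contact_force: [-1.3, 1.4, 4.1]
grip_width: 0.0301
gripper_force: 60.3
```

{"api": "servo_tool", "payload": {
  "commands": [
    [0,0,0,0,0,-0.5,1],
    [0,0,0,0,0,-1,1],
    [0,0,0,0,0,-1,1]
  ]
}}

```text
clock: 5.57
tcp_pos: [0.4593, -0.33, 0.0248]
orientation: [3.141, -0.011, -0.0]
contact_force: [-4.8, 2.9, 15.2]
grip_width: 0.0306
gripper_force: 61.2
```

{"api": "servo_tool", "payload": {
  "commands": [
    [0,0,0,0,0,1,1],
    [0,0,0,0,0,1,0],
    [0,0,0,0,0,1,0],
    [0,0,0,0,0,1,0],
    [0,0,0,0,0,1,0]
  ]
}}

```text
clock: 5.98
tcp_pos: [0.4594, -0.33, 0.0242]
orientation: [3.142, -0.011, 0.0]
contact_force: [-0.7, -0.1, -0.3]
grip_width: 0.0772
gripper_force: 0.0
```

{"api": "servo_tool", "payload": {
  "commands": [
    [0,0,0,0,0,1,0],
    [0,0,0,0,0,20,0],
    [0,0,0,0,0,60,0],
    [0,0,0,-20,0,100,0],
    [0,0,0,-20,0,140,0]
  ]
}}

```text
clock: 6.4
tcp_pos: [0.4359, -0.3297, 0.1635]
orientation: [-3.14, 0.013, 0.007]
contact_force: [0.0, -0.2, 0.5]
grip_width: 0.0854
gripper_force: 0.0
```

Run:
```python
from h import *
np.set_printoptions(precision=4,suppress=True)
o=r.get_obs();print(o["tcp_pos"],o["joints"],o["grip_width"])
for n in("top","side"):
    im,d,P=cloud(n); np.save(n+"2.npy",P)
    cv2.imwrite(f"pics/{n}2.png",im)
    m=(abs(P[...,2]-.06)<.005)&(abs(P[...,0]-.585)<.07)&(abs(P[...,1]+.15)<.07)
    q=P[m]; print(n,"stand top",len(q),cv2.minAreaRect((q[:,:2]*1000).astype(np.float32)),q.mean(0))
    # slot: pixels below top, inside
    m2=(P[...,2]<.05)&(abs(P[...,0]-.585)<.035)&(abs(P[...,1]+.15)<.04)
    q=P[m2]; print(" slot",len(q),q.mean(0) if len(q) else "",cv2.minAreaRect((q[:,:2]*1000).astype(np.float32)),np.percentile(q[:,2],[10,50,90]))
    m=(P[...,2]>.010)&(P[...,2]<.02)&(abs(P[...,0]-.46)<.08)&(abs(P[...,1]+.33)<.08); q=P[m]
    print(" lid",len(q),cv2.minAreaRect((q[:,:2]*1000).astype(np.float32)),q[:,2].mean())
    # long stone front/upper faces
    m=(P[...,2]>.06)&(P[...,2]<.19)&(abs(P[...,1]-.272)<.04)&(abs(P[...,0]-.62)<.09); q=P[m]
    k=q[:,1]; print(" stone",len(q),q[:,1].min(),q[:,1].max(),np.percentile(q[:,1],[3,97]))
T=np.load("top0.npy")
# plane: stone's far (+x,up) face
m=(T[...,2]>.065)&(T[...,2]<.165)&(abs(T[...,1]-.272)<.018)&(abs(T[...,0]-.62)<.09); q=T[m]
for _ in range(4):
    c=q.mean(0); n=np.linalg.svd(q-c)[2][2]; n*=np.sign(n[2]); e=(q-c)@n; q=q[abs(e)<max(.003,1*e.std())]
print("face",len(q),c,n,np.degrees(np.arcsin(n[2])),"yaw",np.degrees(np.arctan2(n[1],n[0])),e.std())
ax=np.array([-n[2]*n[0],-n[2]*n[1],n[0]**2+n[1]**2]);ax/=np.linalg.norm(ax);print("axis",ax)
m=(T[...,2]>.03)&(T[...,2]<.2)&(abs(T[...,1]-.272)<.035)&(abs(T[...,0]-.62)<.1); q=T[m]; t=(q-c)@ax; e=(q-c)@n; w=np.cross(ax,n); y=(q-c)@w
s=abs(e)<.003; print("t pct",np.percentile(t[s&(abs(y)<.015)],[1,99]),"y",[(lo,np.percentile(y[s&(t>lo)&(t<lo+.02)],[2,50,98])) for lo in(-.02,0,.02,.04)])
q=q[(e>-.02)&(e<-.003)&(t>.03)]; print("top end t",np.median((q-c)@ax))
```

```text
[ 0.4359 -0.3297  0.1635] [ 0.6397  0.3521 -0.1313  1.9205  0.0596  0.8773 -1.1009] 0.08539910378811892
top stand top 1351 ((585.450439453125, -148.01473999023438), (111.00875854492188, 100.75879669189453), 81.15630340576172) [ 0.5852 -0.1476  0.0597]
 slot 179 [ 0.5879 -0.1535  0.0241] ((586.0050048828125, -148.41680908203125), (49.96595001220703, 27.919967651367188), 78.87405395507812) [0.0173 0.0211 0.0405]
 lid 1385 ((458.4197692871094, -329.2445373535156), (125.68492126464844, 113.88184356689453), 81.29085540771484) 0.014144792495024571
 stone 556 0.2487770944609884 0.29648332632231933 [0.2503 0.2936]
side stand top 962 ((587.0178833007812, -149.45895385742188), (116.80458068847656, 97.7890625), 80.98612213134766) [ 0.5859 -0.1532  0.0595]
 slot 106 [ 0.5909 -0.1274  0.0308] ((588.7987060546875, -138.6973876953125), (35.98749542236328, 23.187427520751953), 83.26232147216797) [0.019  0.0297 0.0451]
 lid 2053 ((459.4354248046875, -331.46697998046875), (128.06561279296875, 113.79663848876953), 80.98137664794922) 0.013628953974480449
 stone 285 0.24371391119881725 0.295339130890922 [0.2457 0.2895]
face 230 [0.6386 0.2718 0.1178] [0.8775 0.0501 0.4769] 28.48590642007866 yaw 3.265492792544927 0.000801208633120084
axis [-0.4762 -0.0272  0.8789]
t pct [-0.0903  0.0731] y [(-0.02, array([-0.0189,  0.0026,  0.0225])), (0, array([-0.0191,  0.0003,  0.0228])), (0.02, array([-0.0179,  0.0029,  0.0238])), (0.04, array([-0.0194,  0.0004,  0.0228]))]
top end t 0.07176072587861976
```

View pics/top2.png

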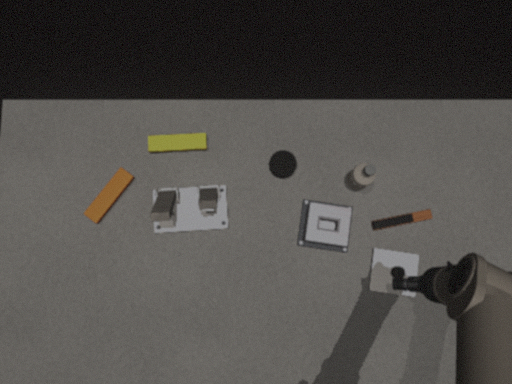

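The lid is flat at (395,272) in the top image and lies clear of the brush (403,220). The stand is bare, with the slot at (327,225). Moving to the pre-grasp above the long stone, tilting as it goes.

{"api": "servo_tool", "payload": {
  "commands": [
    [0,-1,0,7,30,15,0],
    [0,-3,0,16,68,25,0],
    [0,-5,0,25,108,35,0],
    [0,-7,0,34,148,45,0],
    [0,-10,0,43,188,55,0]
  ]
}}

```text
clock: 6.92
tcp_pos: [0.4827, -0.1415, 0.2185]
orientation: [-3.128, 0.011, -0.278]
contact_force: [1.1, 0.4, 1.1]
grip_width: 0.085
gripper_force: 0.0
```

{"api": "servo_tool", "payload": {
  "commands": [
    [0,-2,0,9,40,0,0],
    [0,-4,0,18,80,0,0],
    [0,-6,0,27,120,0,0],
    [0,-8,0,36,160,0,0],
    [0,-10,0,44,200,0,0]
  ]
}}

```text
clock: 7.33
tcp_pos: [0.5261, 0.0585, 0.2182]
orientation: [-3.091, 0.011, -0.549]
contact_force: [1.6, -1.0, -0.1]
grip_width: 0.0856
gripper_force: 0.0
```

{"api": "servo_tool", "payload": {
  "commands": [
    [0,-2,1,9,40,0,0],
    [0,-4,2,18,80,0,0],
    [0,-6,3,27,120,0,0],
    [0,-9,3.6,36,160,0,0],
    [0,-9,3.6,44,200,0,0]
  ]
}}

```text
clock: 7.75
tcp_pos: [0.5685, 0.2564, 0.2168]
orientation: [-3.029, -0.088, -0.785]
contact_force: [0.9, -0.5, -0.4]
grip_width: 0.0853
gripper_force: 0.0
```

```bash
cat > rel.py <<'E'
from h import *
from scipy.spatial.transform import Rotation as R
def go(pos,z,y):
    """shift mm & turn deg from the measured pose to TCP pos with tool axes z,y"""
    z=np.array(z,float);z/=np.linalg.norm(z);y=np.array(y,float);y-=z*(y@z);y/=np.linalg.norm(y)
    o=r.get_obs();A=R.from_rotvec(o["orientation"]);M=A.as_matrix()
    B=R.from_matrix(np.c_[np.cross(y,z),y,z])
    print("t",o["clock"],"shift",np.round((np.array(pos)-o["tcp_pos"])*1000,1),"turn",np.round(np.degrees((B*A.inv()).as_rotvec()),2),"tcp",o["tcp_pos"],"\nz",M[:,2],"y",M[:,1],"F",o["contact_force"],"q",np.round(o["joints"],2))
E
python3 - <<'E'
from rel import *
np.set_printoptions(precision=4,suppress=True)
a=np.radians(3.2);ax=np.array([-.4848*np.cos(a),-.4848*np.sin(a),.8746]);w=[np.sin(a),-np.cos(a),0]
g=np.array([.6184,.2717,.1332])
go(g+.1*ax,-ax,w);go(g,-ax,w)
E
```

```text
t 7.75 shift [ 1.5 12.6  3.8] turn [ 0.16  0.07 -0.1 ] tcp [0.5685 0.2564 0.2168] 
z [ 0.4851  0.0254 -0.8741] y [ 0.0575 -0.9983  0.0029] F [ 0.915  -0.4502 -0.353 ] q [-0.33  0.25 -0.4   2.05  0.78  0.58 -2.81]
t 7.75 shift [ 49.9  15.3 -83.6] turn [ 0.16  0.07 -0.1 ] tcp [0.5685 0.2564 0.2168] 
z [ 0.4851  0.0254 -0.8741] y [ 0.0575 -0.9983  0.0029] F [ 0.915  -0.4502 -0.353 ] q [-0.33  0.25 -0.4   2.05  0.78  0.58 -2.81]
```

{"api": "servo_tool", "payload": {
  "commands": [
    [0,0,0,2,13,4,0],
    [0,0,0,2,13,4,0],
    [0,0,0,14,13.7,-17,0],
    [0,0,0,26,14.3,-39,0],
    [0,0,0,35,14.8,-56,0]
  ]
}}

```text
clock: 8.17
tcp_pos: [0.6054, 0.2677, 0.1604]
orientation: [-3.03, -0.083, -0.782]
contact_force: [0.6, -0.5, 0.4]
grip_width: 0.0857
gripper_force: 0.0
```

Run:
```python
from rel import *
np.set_printoptions(precision=4,suppress=True)
a=np.radians(3.2);ax=np.array([-.4848*np.cos(a),-.4848*np.sin(a),.8746]);w=[np.sin(a),-np.cos(a),0]
g=np.array([.6184,.2717,.1332])
go(g,-ax,w)
im,d,P=cloud("side"); cv2.imwrite("pics/side3.png",cv2.resize(im[110:230,170:310],None,fx=5,fy=5))
go(g,-ax,w)
```

```text
t 8.1667 shift [ 13.    4.  -27.2] turn [ 0.16 -0.05  0.1 ] tcp [0.6054 0.2677 0.1604] 
z [ 0.4834  0.0238 -0.8751] y [ 0.0541 -0.9985  0.0028] F [ 0.5807 -0.505   0.3725] q [-0.4   0.38 -0.3   2.02  0.91  0.5  -2.93]
t 8.2167 shift [ 13.3   5.3 -23.8] turn [ 0.3  -0.26  0.16] tcp [0.6051 0.2664 0.157 ] 
z [ 0.4801  0.0212 -0.877 ] y [ 0.053  -0.9986  0.0049] F [ 0.8478  0.4041 -1.9322] q [-0.4   0.39 -0.29  2.02  0.91  0.5  -2.93]
```

View pics/side3.png

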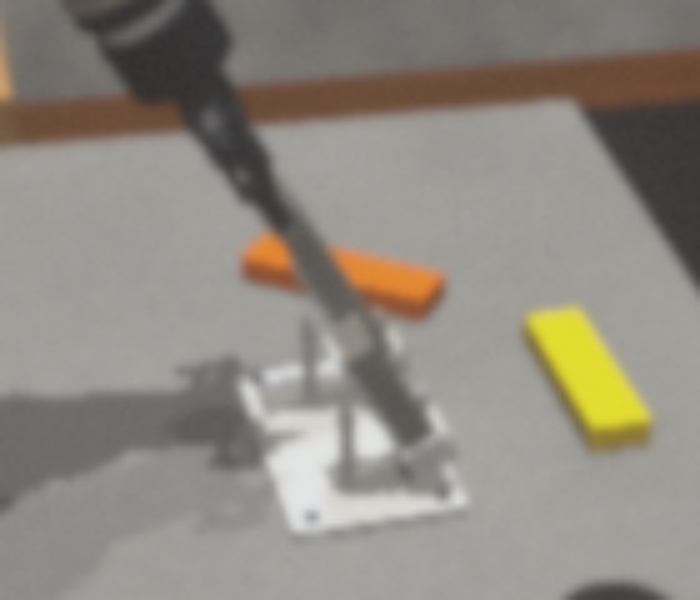

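The open fingers are straddling the long stone's top at about (290,215), but joint 7 is at −2.93, almost at its limit. I'll back off along the stone and use the equivalent half-turn grasp.

{"api": "servo_tool", "payload": {
  "commands": [
    [0,0,0,-10,0,18,0],
    [0,0,0,-24,0,42,0],
    [-3.39,-0.19,6.13,-34,0,61,0],
    [-6.78,-0.38,12.25,-34,0,61,0],
    [-10.17,-0.57,18.4,-34,0,61,0]
  ]
}}

```text
clock: 8.63
tcp_pos: [0.5707, 0.2692, 0.2252]
orientation: [2.897, 0.631, 0.761]
contact_force: [-0.3, -0.7, 0.4]
grip_width: 0.0851
gripper_force: 0.0
```

{"api": "servo_tool", "payload": {
  "commands": [
    [-3.39,-0.19,6.13,0,0,0,0],
    [-6.78,-0.38,12.25,0,0,0,0],
    [-10.17,-0.57,18.4,0,0,0,0],
    [-13.6,-0.76,24.5,0,0,0,0],
    [-16.9,-0.95,30.6,0,0,0,0]
  ]
}}

```text
clock: 9.05
tcp_pos: [0.5705, 0.2684, 0.2233]
orientation: [2.466, 1.411, 0.657]
contact_force: [0.4, -0.2, -0.1]
grip_width: 0.0857
gripper_force: 0.0
```

{"api": "servo_tool", "payload": {
  "commands": [
    [-3.39,-0.19,6.13,0,0,0,0],
    [-6.78,-0.38,12.25,0,0,0,0],
    [-10.17,-0.57,18.4,0,0,0,0],
    [-13.6,-0.76,24.5,0,0,0,0],
    [-16.9,-0.95,30.6,0,0,0,0]
  ]
}}

```text
clock: 9.47
tcp_pos: [0.5705, 0.2683, 0.2233]
orientation: [1.862, 2.015, 0.509]
contact_force: [-0.5, 0.5, 1.1]
grip_width: 0.0852
gripper_force: 0.0
```

{"api": "servo_tool", "payload": {
  "commands": [
    [-3.39,-0.19,6.13,0,0,0,0],
    [-6.78,-0.38,12.25,0,0,0,0],
    [-10.17,-0.57,18.4,0,0,0,0],
    [-13.6,-0.76,24.5,0,0,0,0],
    [-16.9,-0.95,30.6,0,0,0,0]
  ]
}}

```text
clock: 9.88
tcp_pos: [0.5705, 0.2684, 0.2232]
orientation: [1.142, 2.422, 0.329]
contact_force: [-0.2, -0.4, 0.1]
grip_width: 0.0853
gripper_force: 0.0
```

{"api": "servo_tool", "payload": {
  "commands": [
    [-3.39,-0.19,6.13,0,0,0,0],
    [-6.78,-0.38,12.25,0,0,0,0],
    [-10.17,-0.57,18.4,0,0,0,0],
    [-13.6,-0.76,24.5,0,0,0,0],
    [-16.9,-0.95,30.6,0,0,0,0]
  ]
}}

```text
clock: 10.3
tcp_pos: [0.5706, 0.2683, 0.2232]
orientation: [0.357, 2.619, 0.129]
contact_force: [-1.3, 0.3, -0.4]
grip_width: 0.0857
gripper_force: 0.0
```

Run:
```python
from rel import *
np.set_printoptions(precision=4,suppress=True)
a=np.radians(3.2);ax=np.array([-.4848*np.cos(a),-.4848*np.sin(a),.8746]);w=-np.array([np.sin(a),-np.cos(a),0])
g=np.array([.6184,.2717,.1332])
go(g+.1*ax,-ax,w)
```

```text
t 10.3 shift [-0.6  0.7 -2.6] turn [-9.02 -0.57 16.37] tcp [0.5706 0.2683 0.2232] 
z [ 0.483   0.0267 -0.8752] y [0.2275 0.9614 0.1549] F [-1.2786  0.3141 -0.3972] q [-0.02  0.32 -0.78  2.    0.92  0.7  -0.1 ]
```

{"api": "servo_tool", "payload": {
  "commands": [
    [-3,-0.2,5.5,-0.6,0.7,-2.6,0],
    [-6,-0.4,11,-0.6,0.7,-2.6,0],
    [-9,-0.6,16.4,-0.6,0.7,-2.6,0],
    [-9,-0.6,16.4,12,1.4,-25,0],
    [-9,-0.6,16.4,24,2,-47,0]
  ]
}}

```text
clock: 10.72
tcp_pos: [0.5957, 0.2708, 0.1773]
orientation: [-0.067, 2.632, 0.023]
contact_force: [0.7, -0.1, 0.3]
grip_width: 0.0853
gripper_force: 0.0
```

{"api": "servo_tool", "payload": {
  "commands": [
    [0,0,0,8,0.4,-14,0],
    [0,0,0,15,0.8,-27,0],
    [0,0,0,20,1.1,-36,0],
    [0,0,0,20,1.1,-36,0]
  ]
}}

```text
clock: 11.05
tcp_pos: [0.6148, 0.2709, 0.1381]
orientation: [-0.065, 2.637, 0.021]
contact_force: [-0.0, -0.2, -0.4]
grip_width: 0.0858
gripper_force: 0.0
```

Run:
```python
from rel import *
np.set_printoptions(precision=4,suppress=True)
a=np.radians(3.2);ax=np.array([-.4848*np.cos(a),-.4848*np.sin(a),.8746]);w=-np.array([np.sin(a),-np.cos(a),0])
g=np.array([.6184,.2717,.1332])
go(g,-ax,w)
```

```text
t 11.05 shift [ 3.6  0.8 -4.9] turn [-0.15 -0.16  0.32] tcp [0.6148 0.2709 0.1381] 
z [ 0.4818  0.0266 -0.8759] y [-0.0502  0.9987  0.0027] F [-0.0368 -0.1972 -0.3844] q [-0.08  0.51 -0.7   1.99  1.18  0.65  0.02]
```

{"api": "servo_tool", "payload": {
  "commands": [
    [-0.1,-0.1,0.3,3.6,0.8,-5,0],
    [-0.1,-0.1,0.3,3.6,0.8,-5,0.4],
    [-0.1,-0.1,0.3,3.6,0.8,-5,1],
    [-0.1,-0.1,0.3,3.6,0.8,-5,1],
    [-0.1,-0.1,0.3,3.6,0.8,-5,1]
  ],
  "force": 60
}}

```text
clock: 11.47
tcp_pos: [0.6183, 0.2739, 0.1359]
orientation: [-0.075, 2.632, 0.023]
contact_force: [-2.1, -1.8, 2.7]
grip_width: 0.0446
gripper_force: 60.4
```

{"api": "servo_tool", "payload": {
  "commands": [
    [0,0,0,0,0,0,1],
    [0,0,0,0,0,0,1],
    [0,0,0,0,0,0,1]
  ],
  "force": 90
}}

```text
clock: 11.72
tcp_pos: [0.6183, 0.2739, 0.1359]
orientation: [-0.075, 2.632, 0.023]
contact_force: [-4.8, -2.3, 5.9]
grip_width: 0.0445
gripper_force: 90.5
```

{"api": "servo_tool", "payload": {
  "commands": [
    [0,0,0,-3,-0.2,5,1],
    [0,0,0,-7,-0.4,12.5,1],
    [0,0,0,-13,-0.7,23.5,1],
    [0,0,0,-20,-1.1,36,1],
    [0,0,0,-28,-1.5,52,1]
  ]
}}

```text
clock: 12.13
tcp_pos: [0.5905, 0.2714, 0.1869]
orientation: [-0.074, 2.634, 0.022]
contact_force: [2.9, 0.1, -4.4]
grip_width: 0.0438
gripper_force: 92.6
```

{"api": "servo_tool", "payload": {
  "commands": [
    [0,0,0,-10,0,25,1],
    [0,0,0,-20,0,50,1],
    [0,0,0,-25,0,75,1],
    [0,0,0,-25,0,100,1],
    [0,0,0,-25,0,110,1]
  ]
}}

```text
clock: 12.55
tcp_pos: [0.5648, 0.2735, 0.3002]
orientation: [-0.077, 2.63, 0.025]
contact_force: [1.2, 0.1, -3.9]
grip_width: 0.0439
gripper_force: 93.4
```

Run:
```python
from rel import *
np.set_printoptions(precision=4,suppress=True)
b=np.radians(-8.95)
go([.5865,-.1487,.25],[0,0,-1],[-np.sin(b),np.cos(b),0])
im,d,P=cloud("side"); cv2.imwrite("pics/side4.png",cv2.resize(im[80:240,150:330],None,fx=4,fy=3.7))
o=r.get_obs();M=R.from_rotvec(o["orientation"]).as_matrix();q=(P-o["tcp_pos"])@M
m=(q[...,2]>.005)&(q[...,2]<.15)&(abs(q[...,0])<.03)&(abs(q[...,1])<.04);Q=q[m]
print(len(Q),"tool-frame z max",np.percentile(Q[:,2],[50,98,99.5]))
for lo in np.arange(.0,.12,.02):
    s=Q[(Q[:,2]>lo)&(Q[:,2]<lo+.02)]
    if len(s)>5: print(round(lo,2),len(s),"x",np.percentile(s[:,0],[2,50,98]),"y",np.percentile(s[:,1],[2,50,98]))
```

```text
t 12.55 shift [  21.7 -422.2  -50.2] turn [  1.2   29.27 -12.02] tcp [0.5648 0.2735 0.3002] 
z [ 0.4874  0.0323 -0.8726] y [-0.0592  0.9982  0.0038] F [ 1.2051  0.1405 -3.9174] q [ 0.09  0.24 -0.91  1.92  0.74  0.8   0.41]
226 tool-frame z max [0.0563 0.1112 0.1131]
0.0 34 x [-0.0078  0.0029  0.014 ] y [-0.0271 -0.023   0.0085]
0.02 44 x [-0.0079  0.0022  0.0132] y [-0.027  -0.0226  0.0025]
0.04 43 x [-0.0076  0.0019  0.0134] y [-0.0281 -0.0232  0.0031]
0.06 37 x [-0.0076  0.0024  0.013 ] y [-0.0301 -0.0225 -0.0004]
0.08 42 x [-0.0072  0.0029  0.0139] y [-0.0285 -0.0236 -0.0073]
0.1 26 x [-0.0072  0.0028  0.0138] y [-0.0261 -0.023  -0.0047]
```

View pics/side4.png

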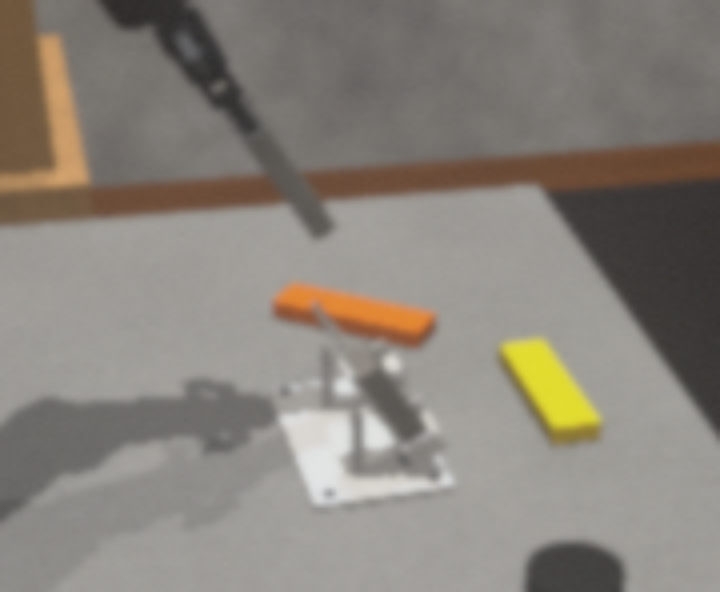

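The long stone is held straight in line with the tool (lower end at (320,225)), and the short one stays in its bay. Carrying it over to the stand while turning it upright.

{"api": "servo_tool", "payload": {
  "commands": [
    [0,1,-0.5,1,-12,0,1],
    [0.1,3,-1.2,3,-36,0,1],
    [0.2,5,-2,5,-66,0,1],
    [0.3,7.5,-3,7,-98,0,1],
    [0.4,10,-4,9,-130,0,1]
  ]
}}

```text
clock: 13.02
tcp_pos: [0.5726, 0.1411, 0.2955]
orientation: [0.022, 2.813, 0.015]
contact_force: [1.2, -0.6, -4.6]
grip_width: 0.044
gripper_force: 93.2
```

{"api": "servo_tool", "payload": {
  "commands": [
    [0,2,-0.8,2,-33,0,1],
    [0.1,4,-1.6,4,-66,0,1],
    [0.2,6,-2.4,6,-99,0,1],
    [0.3,8,-3.2,8,-132,0,1],
    [0.4,10,-4,9,-165,0,1]
  ]
}}

```text
clock: 13.43
tcp_pos: [0.582, -0.0243, 0.2956]
orientation: [0.131, 2.984, 0.007]
contact_force: [0.9, 1.3, -4.9]
grip_width: 0.044
gripper_force: 93.2
```

{"api": "servo_tool", "payload": {
  "commands": [
    [0,2,-0.8,2,-33,0,1],
    [0.1,4,-1.6,4,-64,0,1],
    [0.2,6,-2.4,6,-92,0,1],
    [0.3,8,-3.2,7,-115,0,1],
    [0.4,9.3,-4,7,-127,0,1]
  ]
}}

```text
clock: 13.85
tcp_pos: [0.5894, -0.1542, 0.2948]
orientation: [-0.254, -3.123, 0.003]
contact_force: [-0.6, -0.6, -4.0]
grip_width: 0.0442
gripper_force: 93.1
```

Run:
```python
from rel import *
np.set_printoptions(precision=4,suppress=True)
b=np.radians(-8.95)
go([.5895,-.1492,.25],[0,0,-1],[-np.sin(b),np.cos(b),0])
```

```text
t 13.85 shift [  0.1   5.  -44.8] turn [ 0.07 -0.46  0.34] tcp [ 0.5894 -0.1542  0.2948] 
z [-0.008  -0.0012 -1.    ] y [ 0.1615  0.9869 -0.0024] F [-0.6272 -0.5803 -4.0238] q [ 0.72  0.42 -0.78  1.6   0.31  1.26  1.3 ]
```

{"api": "servo_tool", "payload": {
  "commands": [
    [0,-0.4,0.3,0,4,-10,1],
    [0,-0.4,0.3,0,5,-30,1],
    [0,-0.4,0.3,0,5,-50,1],
    [0,-0.4,0.3,0,5,-60,1],
    [0,-0.4,0.3,0,5,-60,1]
  ]
}}

```text
clock: 14.27
tcp_pos: [0.5879, -0.1446, 0.2332]
orientation: [-0.237, -3.13, -0.001]
contact_force: [0.0, 0.3, -3.8]
grip_width: 0.0443
gripper_force: 93.1
```

{"api": "servo_tool", "payload": {
  "commands": [
    [0,0,0,0,0,0,1],
    [0,0,0,0,0,0,1],
    [0,0,0,0,0,0,1]
  ]
}}

```text
clock: 14.52
tcp_pos: [0.5911, -0.1445, 0.2382]
orientation: [0.237, 3.127, -0.0]
contact_force: [0.5, 0.5, -4.6]
grip_width: 0.0442
gripper_force: 93.1
```

Run:
```python
from rel import *
np.set_printoptions(precision=4,suppress=True)
b=np.radians(-8.95)
go([.5895,-.1492,.235],[0,0,-1],[-np.sin(b),np.cos(b),0])
im,d,P=cloud("side"); cv2.imwrite("pics/side5.png",cv2.resize(im[150:320,190:310],None,fx=4,fy=3.5))
o=r.get_obs();M=R.from_rotvec(o["orientation"]).as_matrix();q=(P-o["tcp_pos"])@M
m=(q[...,2]>.005)&(q[...,2]<.15)&(abs(q[...,0])<.03)&(abs(q[...,1])<.04);Q=q[m]
print(len(Q),"zmax",np.percentile(Q[:,2],[50,98,99.5]))
for lo in np.arange(.0,.12,.02):
    s=Q[(Q[:,2]>lo)&(Q[:,2]<lo+.02)]
    if len(s)>5: print(round(lo,2),len(s),"x",np.percentile(s[:,0],[2,50,98]),"y",np.percentile(s[:,1],[2,50,98]))
im,d,P=cloud("side");m=(abs(P[...,2]-.06)<.005)&(abs(P[...,0]-.585)<.07)&(abs(P[...,1]+.15)<.07)
print("stand side",cv2.minAreaRect((P[m][:,:2]*1000).astype(np.float32)))
```

```text
t 14.5167 shift [-1.6 -4.7 -3.2] turn [ 0.04  0.33 -0.26] tcp [ 0.5911 -0.1445  0.2382] 
z [ 0.0057 -0.0006 -1.    ] y [0.151  0.9885 0.0002] F [ 0.48    0.4882 -4.5606] q [ 0.71  0.46 -0.77  1.68  0.35  1.14  1.26]
318 zmax [0.0563 0.1105 0.1113]
0.0 50 x [-0.0079  0.003   0.0123] y [-0.0263 -0.0236  0.018 ]
0.02 61 x [-0.008   0.0019  0.0117] y [-0.0262 -0.0233 -0.0201]
0.04 55 x [-0.0077  0.0021  0.012 ] y [-0.0267 -0.024  -0.0212]
0.06 61 x [-0.0076  0.0023  0.0123] y [-0.0269 -0.0239 -0.0208]
0.08 53 x [-0.0076  0.0026  0.0126] y [-0.0267 -0.0235 -0.0209]
0.1 38 x [-0.0075  0.0027  0.0128] y [-0.0259 -0.0245 -0.0209]
stand side ((587.0421142578125, -148.56764221191406), (117.83722686767578, 98.01527404785156), 81.15924072265625)
```

View pics/side5.png

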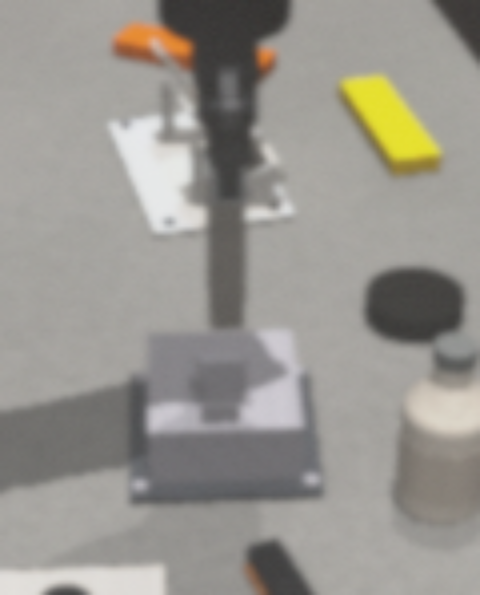

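Stone is upright above the slot: lower end at (228,325), slot at (220,385) in the crop. Small correction, then down.

{"api": "servo_tool", "payload": {
  "commands": [
    [0,0.3,-0.26,-2.3,-3.7,-10,1],
    [0,0.3,-0.26,-2.3,-3.7,-25,1],
    [0,0.3,-0.26,-2.3,-3.7,-45,1],
    [0,0.3,-0.26,-2.3,-3.7,-55,1],
    [0,0.3,-0.26,-2.3,-3.7,-55,1]
  ]
}}

```text
clock: 15.03
tcp_pos: [0.586, -0.1486, 0.1789]
orientation: [-0.245, -3.125, -0.0]
contact_force: [-0.7, -0.1, -3.2]
grip_width: 0.0442
gripper_force: 93.1
```

{"api": "servo_tool", "payload": {
  "commands": [
    [0,0,0,0,0,0,1],
    [0,0,0,0,0,0,1]
  ]
}}

```text
clock: 15.2
tcp_pos: [0.5887, -0.1482, 0.1827]
orientation: [-0.245, -3.132, 0.0]
contact_force: [-0.2, -0.2, -4.7]
grip_width: 0.044
gripper_force: 93.1
```

Run:
```python
from rel import *
np.set_printoptions(precision=4,suppress=True)
b=np.radians(-8.95)
go([.5888,-.1482,.133],[0,0,-1],[-np.sin(b),np.cos(b),0])
```

```text
t 15.2 shift [  0.1   0.  -49.7] turn [ 0.02 -0.02 -0.01] tcp [ 0.5887 -0.1482  0.1827] 
z [-0.0003 -0.0003 -1.    ] y [ 0.1554  0.9879 -0.0003] F [-0.2043 -0.2044 -4.7157] q [ 0.69  0.52 -0.74  1.73  0.4   1.04  1.23]
```

{"api": "servo_tool", "payload": {
  "commands": [
    [0,0,0,0,0,-4,1],
    [0,0,0,0,0,-8,1],
    [0,0,0,0,0,-11,1],
    [0,0,0,0,0,-14,1],
    [0,0,0,0,0,-16,1]
  ]
}}

```text
clock: 15.62
tcp_pos: [0.5879, -0.1483, 0.1654]
orientation: [-0.245, -3.13, 0.0]
contact_force: [0.5, -0.0, -4.9]
grip_width: 0.0439
gripper_force: 93.1
```

{"api": "servo_tool", "payload": {
  "commands": [
    [0,0,0,0,0,-2,1],
    [0,0,0,0,0,-4,1],
    [0,0,0,0,0,-6,1],
    [0,0,0,0,0,-6,1]
  ]
}}

```text
clock: 15.95
tcp_pos: [0.5878, -0.1482, 0.1594]
orientation: [-0.245, -3.13, 0.0]
contact_force: [-0.6, -0.7, -4.2]
grip_width: 0.0439
gripper_force: 93.1
```

Inside the slot with no contact so far (end about 12 mm below the rim). Continuing down.

{"api": "servo_tool", "payload": {
  "commands": [
    [0,0,0,0,0,-3,1],
    [0,0,0,0,0,-6,1],
    [0,0,0,0,0,-9,1],
    [0,0,0,0,0,-12,1],
    [0,0,0,0,0,-12,1]
  ]
}}

```text
clock: 16.37
tcp_pos: [0.5875, -0.1483, 0.147]
orientation: [-0.245, -3.129, 0.0]
contact_force: [-0.1, -0.2, -3.4]
grip_width: 0.0443
gripper_force: 93.1
```

{"api": "servo_tool", "payload": {
  "commands": [
    [0,0,0,0,0,-3,1],
    [0,0,0,0,0,-5,1],
    [0,0,0,0,0,-7,1],
    [0,0,0,0,0,-9,1],
    [0,0,0,0,0,-9,1]
  ]
}}

```text
clock: 16.78
tcp_pos: [0.5878, -0.1483, 0.1384]
orientation: [-0.245, -3.13, 0.0]
contact_force: [-0.3, -0.1, -4.0]
grip_width: 0.044
gripper_force: 93.1
```

{"api": "servo_tool", "payload": {
  "commands": [
    [0,0,0,0,0,-1,1],
    [0,0,0,0,0,-2,1],
    [0,0,0,0,0,-3,1],
    [0,0,0,0,0,-3,1]
  ]
}}

```text
clock: 17.12
tcp_pos: [0.588, -0.1483, 0.1357]
orientation: [-0.245, -3.13, 0.0]
contact_force: [0.5, -0.1, -3.4]
grip_width: 0.0442
gripper_force: 93.1
```

{"api": "servo_tool", "payload": {
  "commands": [
    [0,0,0,0,0,-1,1],
    [0,0,0,0,0,-2,1],
    [0,0,0,0,0,-2,1]
  ]
}}

```text
clock: 17.37
tcp_pos: [0.5882, -0.1483, 0.1343]
orientation: [-0.245, -3.131, 0.001]
contact_force: [-0.7, 0.3, 0.3]
grip_width: 0.0445
gripper_force: 93.7
```

{"api": "servo_tool", "payload": {
  "commands": [
    [0,0,0,0,0,-0.5,1],
    [0,0,0,0,0,-1,1],
    [0,0,0,0,0,-1,1]
  ]
}}

```text
clock: 17.62
tcp_pos: [0.5885, -0.1483, 0.1343]
orientation: [-0.245, -3.131, 0.002]
contact_force: [-4.0, -1.0, 7.6]
grip_width: 0.0439
gripper_force: 94.8
```

{"api": "servo_tool", "payload": {
  "commands": [
    [0,0,0,0,0,0.8,1],
    [0,0,0,0,0,0.8,0.8],
    [0,0,0,0,0,0.8,0.2],
    [0,0,0,0,0,0.8,0],
    [0,0,0,0,0,0.8,0]
  ]
}}

```text
clock: 18.03
tcp_pos: [0.5883, -0.1483, 0.1336]
orientation: [-0.245, -3.131, 0.0]
contact_force: [-0.8, 0.1, 0.3]
grip_width: 0.0783
gripper_force: 0.0
```

{"api": "servo_tool", "payload": {
  "commands": [
    [0,0,0,0,0,0.8,0],
    [0,0,0,0,0,20,0],
    [0,0,0,0,0,50,0],
    [0,0,0,0,0,90,0],
    [0,0,0,0,0,130,0]
  ]
}}

```text
clock: 18.45
tcp_pos: [0.5873, -0.1481, 0.2644]
orientation: [-0.244, -3.129, -0.001]
contact_force: [1.6, -0.3, 0.3]
grip_width: 0.0854
gripper_force: 0.0
```

{"api": "servo_tool", "payload": {
  "commands": [
    [0,0,0,-40,0,0,0],
    [0,0,0,-80,0,0,0],
    [0,0,0,-110,0,0,0],
    [0,0,0,-110,0,0,0]
  ]
}}

```text
clock: 18.78
tcp_pos: [0.4726, -0.1487, 0.2631]
orientation: [-0.247, -3.126, 0.006]
contact_force: [-0.6, 0.1, -0.2]
grip_width: 0.0855
gripper_force: 0.0
```

Run:
```python
from rel import *
np.set_printoptions(precision=4,suppress=True)
o=r.get_obs();print(o["clock"],o["tcp_pos"],o["contact_force"])
ims=[]
for n in("top","side"):
    im,d,P=cloud(n); ims.append(cv2.resize(im,(400,300)) if 0 else im)
    m=(P[...,2]>.075)&(P[...,2]<.195)&(abs(P[...,0]-.587)<.04)&(abs(P[...,1]+.148)<.045);Q=P[m]
    print(n,len(Q),"z",np.percentile(Q[:,2],[50,90,98]))
    q=Q[Q[:,2]>.172]; print(" end face z",np.median(q[:,2]),cv2.minAreaRect((q[:,:2]*1000).astype(np.float32)))
    for lo in np.arange(.08,.18,.03):
        s=Q[(Q[:,2]>lo)&(Q[:,2]<lo+.03)]
        if len(s)>5: print("  ",lo,s.mean(0))
    m=(P[...,2]>.010)&(P[...,2]<.02)&(abs(P[...,0]-.46)<.08)&(abs(P[...,1]+.33)<.08); q=P[m]
    print(" lid",cv2.minAreaRect((q[:,:2]*1000).astype(np.float32)),q[:,2].mean(),q[:,2].std())
a=cv2.resize(ims[0][130:290,140:450],(700,290));b=cv2.resize(ims[1][120:384,150:400],(330,300))
c=np.zeros((590,700,3),np.uint8);c[:290]=a;c[290:,:330]=b;c[290:,350:680]=cv2.resize(ims[1][200:300,200:310],(330,300))
cv2.imwrite("pics/final.png",c)
```

```text
18.7833 [ 0.4726 -0.1487  0.2631] [-0.5698  0.0881 -0.2328]
top 311 z [0.1769 0.1816 0.1836]
 end face z 0.1797225161112711 ((585.5083618164062, -148.59381103515625), (45.366519927978516, 22.150915145874023), 80.77754211425781)
   0.08 [ 0.5799 -0.1385  0.0942]
   0.11 [ 0.5804 -0.1398  0.1246]
   0.14 [ 0.5805 -0.1379  0.1549]
   0.16999999999999998 [ 0.5853 -0.1484  0.1794]
 lid ((0.0, 0.0), (0.0, 0.0), 0.0) nan nan
side 377 z [0.1462 0.1799 0.1812]
 end face z 0.1793614552291859 ((586.4384155273438, -150.96536254882812), (47.1641960144043, 20.14618682861328), 79.25358581542969)
   0.08 [ 0.5822 -0.1713  0.0949]
   0.11 [ 0.5822 -0.1717  0.1246]
   0.14 [ 0.582  -0.172   0.1549]
   0.16999999999999998 [ 0.5852 -0.1553  0.1786]
 lid ((459.08819580078125, -331.5283508300781), (127.16583251953125, 114.00078582763672), 80.6575927734375) 0.013605907655697476 0.0014303969715019622<stdin>:14: RuntimeWarning: Mean of empty slice.
  ret = ret.dtype.type(ret / rcount)
  ret = _var(a, axis=axis, dtype=dtype, out=out, ddof=ddof,
  arrmean = um.true_divide(arrmean, div, out=arrmean,
  ret = ret.dtype.type(ret / rcount)
```

View pics/final.png

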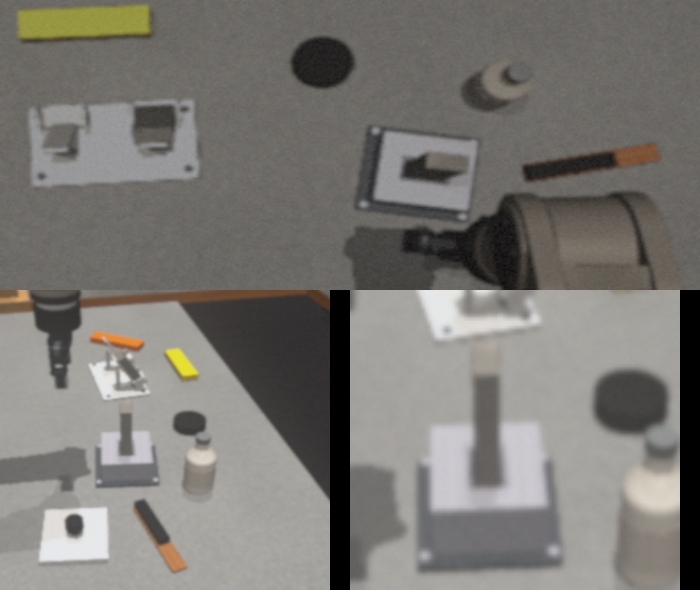

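The long stone stands upright in the slot ((485,420) in the crop) with its end face at z = 0.180 m, so it is fully seated. The lid is flat with its knob up at (74,530), nothing else has moved, and the gripper is clear.

```bash
python3 -c "
from bench import r
print(r.hand_in())"
```

```text
the job is handed in; nothing more can be done
None
```

I lifted the lid off and set it flat on the open bench with its knob up, then stood the long stone upright in the slot, all the way down. I left the other items alone and handed the job in after about 19 s on the robot's clock; no verdict came back.

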